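# Bakery bench: slide the baking plate out over the ledge's end

### The job

Make the flat aluminium baking plate on the wooden ledge ready to be picked up: with the fingertips, first push the sliding steel bolt that bars the ledge's open end all the way back, away from the robot. Then push the plate along the ledge until its leading edge sticks out about 4 cm past that end, leaving it flat and square with the ledge. Only push, never lift anything, and leave the other things where they are.

Things in the scene. Friction and masses are not known exactly. Their poses are not given: they have to be found in the camera images.
- ledge: fixed wooden bench riser, 130 (x) x 360 (y) top, top surface 60 above the table. Origin: centre of its underside. Its +y axis runs along the ledge to the open end, +x points away from the robot (turned by up to 0.15 rad). A fence 10 thick and 18 high stands on the top's far edge, inner face at x = +55; the near edge (x = -65) is free. A steel track, lower than the top, carries the bolt across the open end and on to x = +182
- ledge_end (a point): middle of the top edge at the ledge's open end (x = 0, y = +180, z = +60 in the ledge frame); axes as the ledge
- plate: loose plain aluminium plate 90 (x) x 150 (y) x 6 thick, about 0.2 kg, lying flat on the ledge with its long side roughly along it. Origin: centre of its underside; +y points to the ledge's open end. It starts with its leading edge 30 to 90 short of that end
- plate_lead (a point): middle of the plate's leading (+y) short edge, at half its thickness: 75 from the plate's centre. The trailing edge, to push on, is 150 behind it
- bolt (a joint): travel of the sliding steel bolt: 0 = bars the open end, 0.13 m = against its far stop, clear of the plate's way; grows as it is pushed along the ledge's +x, away from the robot. It starts at 0 to 0.02, takes about 2 N to slide and stays where it is left
- bolt_peg (a point): centre of the top of the bolt's upright round peg (18 in diameter), by which it is pushed. The peg stands at the bolt's near end, 12 beyond the open end of the ledge (y = +192 in the ledge frame), and starts about 65 on the robot's side of the ledge's middle line. Its top is 55 above the ledge's surface (115 above the table); the bar behind it is 14 wide, 120 long, its top 19 above the ledge's surface
- jar: small glass jar with a lid, 40 across, 45 high, standing on the ledge behind the plate, near the ledge's closed (-y) end; leave alone. Origin: centre of its underside
- tin: empty dark steel loaf tin 90 x 200 x 70 high, on the table beyond the ledge's fence; leave alone. Origin: centre of its underside
- bowl: steel mixing bowl 200 across, 80 high, on the table to one side; leave alone. Origin: centre of its underside
- basket: empty plastic proving basket 150 x 200 x 60 high, on the table to one side; leave alone. Origin: centre of its underside
- scraper: bench scraper lying on the table on the robot's side of the ledge, about 90 x 130 x 24 high; leave alone. Origin: centre of its underside
- cup: steel measuring mug 70 across, 75 high, on the table at the right front; leave alone. Origin: centre of its underside
There are look-alikes about, which are no part of the job. What is meant by the plate is not blue, and is the smaller of those in its own colour.

How it is judged:
On the way, in this order (a step that is already met when the one before it is completed fails the run):
1. the bolt is pushed fully back while the plate still lies wholly on the ledge (value of joint bolt above 0.115 m and y of plate_lead in the frame of ledge_end below -0.01 m), for 0.2 s.
2. the plate is pushed out over the open end (y of plate_lead in the frame of ledge_end above 0.025 m and z of plate in the frame of ledge between 0.056 and 0.065 m), for 0.2 s.
At the end, for the whole second after the job is handed in: The plate lies flat and still on the ledge, its leading edge 25 to 55 mm past the open end, its sides within 0.15 rad of the ledge's direction and within 40 mm towards the robot or 20 mm away of the ledge's middle line; the bolt is at least 115 mm back (all of step 2 and y of plate_lead in the frame of ledge_end below 0.055 m and angle between plate's own z axis and vertical below 0.06 rad and angle between the y axis of plate and the y axis of ledge, either way round below 0.15 rad and x of plate in the frame of ledge between -0.04 and 0.02 m and value of joint bolt above 0.115 m and linear speed of plate below 0.01 m/s); the robot touches nothing.
It fails at once if the plate is lifted or tipped (z of plate in the frame of ledge above 0.07 m or angle between plate's own z axis and vertical above 0.15 rad).
It fails at once if the plate falls off the ledge (z of plate in the frame of ledge below 0.05 m).
It fails at once if another thing on the ledge or table is moved more than 30 mm (distance of any of jar, tin, bowl, basket, scraper, cup from where it was at the start of the episode above 0.03 m).
It also fails if it takes over 54 s, if anything falls off the work surface, if the arm or the gripper's body presses on something with over 40 N, if the wrist force passes 120 N, or if a joint passes its speed limit or range.

### The arm

A 6-joint arm with a two-finger parallel gripper is mounted at the origin on the work surface. World frame = base frame: x ahead of the robot, y to its left, z up, the work surface at z = 0. Lengths are in m, angles in rad, forces in N, time in s.
With the tool pointing down it reaches from about 0.375 to 0.9 m from the base axis. Payload 3.1 kg.
Tool frame: the origin (TCP) lies midway between the tips of the shut fingers; the grasp point (between the pads) lies 19 mm behind it (manip.hold_point_z is the distance from the TCP to the grasp point, in m); x points along the fingers, y is the direction in which the jaws open and shut, and the axes are right-handed (so a half turn about x gives the same grasp; the last joint's range is limited). The gripper opens to 85 mm and grips with 20 to 120 N. Pads are 22 mm wide; open, the fingers measure 114 mm over their backs; the gripper's body (76 mm by 85 mm) begins 54 mm behind the grasp point. The pads swing forward as they close: fully open they stand 13 mm farther back than shut.
Start: joints at [0.992, 0.527, 1.433, -0, 1.181, -0.178], TCP at [0.244, 0.575, 0.231] pointing down, gripper open.
Joint ranges: [-3.08, 3.08], [-0.75, 2.2], [0.22, 2.44], [-1.43, 4.57], [0, 2.65], [-2.85, 2.85]. Speed limits (rad/s): [2.79, 2.79, 3.14, 3.14, 3.14, 3.14].

### API

Orientations are given as a unit quaternion [x, y, z, w].
In Python, from station import manip, snapshot gives the robot as it stands.
- The arm moves only by the tool play_rows, never from a script. Its argument "series" is a list of rows, each a list of 4 numbers: the shift along the tool's x, y, z in m, then the turn about the tool's x in degrees. In form: [[tx, ty, tz, spin], ...]. A call has 1 to 20 rows; each row is the pose to reach, as a shift and turn from the pose measured when the call began, along the tool's axes at that moment; what a row does not reach only later rows make up. A row lasts 1/10 s, in which the tool goes at most 50 mm and 8.59 degrees, less where a joint would pass 70% of its speed; a pose out of reach is approached as far as the arm can. A call with a gripper value outside its range is refused whole. "claw" is the opening in per cent of the stroke, from 0 (shut) to 100 (fully open), set as the call begins (left out, the last holds). The fingers move at their own pace and stop on an object; "force" is the grip in N (left out, the last holds). Time passes only in rows, so rows that repeat a pose let the fingers close. It gives the time, the measured TCP pose, the force and the opening at its end, in the units of the state.
- manip.sense(): the state, without advancing time (a new reading comes with each control period).
- snapshot(name): name is "scene" or "top"; returns a dict with "image" (420x560x3 uint8, blue, green, red), "depth" (420x560 float32, m along the optical axis (not along the pixel's ray), 0 where there is no reading), "fov_y" (degrees; the focal length in pixels is half the picture's height over the tangent of half this angle, whatever the lens; pixels are square), "cx", "cy" (the principal point, pixels), "R" (3x3) and "t" (3): a world point X has camera coordinates R X + t. Camera axes: x right, y down, z forward; pixel columns grow to the right and rows downward; lengths in m; the calibration is good to about 2 mm. A picture is of the moment at which its call begins.
- manip.sign_off(): hands the job in, once; it reports no verdict.
The state is a dict: "t": time; "q": joint angles; "qd": joint speeds; "tau": joint torques, N m; "tcp_pos": TCP position; "tool_rot": TCP orientation; "force": force on the tool from outside, world axes, zero at the start; "ft_torque": the same for the moment, N m; "finger_gap": opening from 0.0 (shut) to 1.0 (fully open).
Only numpy, scipy, OpenCV 4.12 (cv2) and the standard library are available. Lean on these libraries where they do the work, as an engineer would, in place of code of your own. Each camera call takes 0.05 s, during which the arm holds its last target.

## Working session

There is one attempt and no reset: what is moved stays moved. The work goes in short steps, Python scripts to look and compute and a tool call to move; the robot and the scene stay as the last step left them, time stands still between calls to the robot, and variables do not carry over. Pictures are saved under pics/ and viewed, and the job is handed in when it is done.

Besides the shell and the picture viewer there is one more tool, called after ">>>" in YAML: its name, and indented under it one key for each argument. play_rows: Moves the arm, as the interface text tells. Its arguments: {"type":"object","properties":{"series":{"type":"array","items":{"type":"array","items":{"type":"number"}}},"claw":{"type":"number"},"force":{"type":"number"}},"required":["series"]}

```bash
ls; mkdir -p pics
python3 - <<'E'
from station import manip, snapshot
import cv2,numpy as np
for n in("scene","top"):
    s=snapshot(n); cv2.imwrite(f"pics/{n}0.png",s["image"]); np.savez(f"/tmp/{n}0.npz",**s)
    print(n,s["fov_y"],s["cx"],s["cy"],(-s["R"].T@s["t"]).round(3),s["R"].round(3).tolist())
st=manip.sense()
print(st)
E
```

```text
pics
scene 48.05032821473048 285.19564820325763 214.10824088449817 [ 1.306 -0.391  0.909] [[0.445, 0.895, 0.002], [0.624, -0.309, -0.718], [-0.642, 0.321, -0.696]]
top 56.898749082325814 277.04532511097347 209.89986303864958 [ 0.316 -0.003  1.156] [[0.105, -0.994, -0.004], [-0.973, -0.102, -0.208], [0.206, 0.025, -0.978]]
{'t': 0.1, 'q': array([ 9.91475296e-01,  5.28380499e-01,  1.43376226e+00, -1.96735915e-05,
        1.18141116e+00, -1.78514680e-01]), 'qd': array([-0.00084379, -0.00145447, -0.00304944, -0.00131155, -0.00050652,
       -0.00057874]), 'tau': array([ 4.23594872e-05, -4.43301129e+01, -1.78585893e+01, -2.74992617e-04,
        3.87595923e-03, -2.46440010e-05]), 'tcp_pos': array([0.24348054, 0.57492765, 0.23043078]), 'tool_rot': array([ 0.14011056,  0.69320575, -0.14140377,  0.69270469]), 'force': array([-0.76060425,  0.4927056 , -1.0675843 ]), 'ft_torque': array([-0.02926307, -0.00183833,  0.05290039]), 'finger_gap': 1.0016711291316682}
```

View pics/scene0.png

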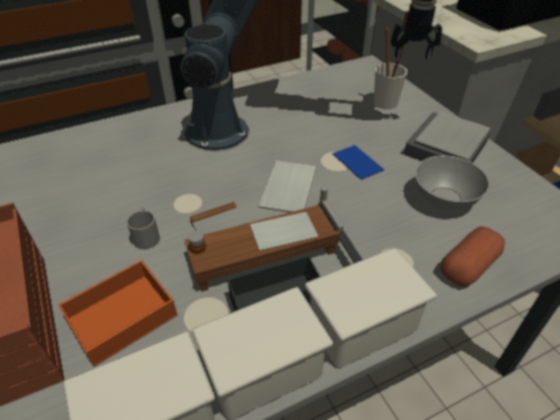

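View pics/top0.png

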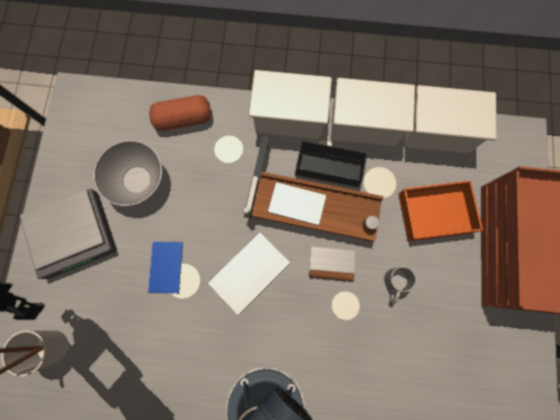

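The arm is at the bottom of the top view. The ledge runs from (255,195) to (380,220), with its open end on the left. The plate is at about (297,203), the peg near (248,213) and the jar at (372,222). The larger light sheet at (250,273) and the blue one at (166,267) are look-alikes on the table. Next I'll measure.

```bash
cat > h.py <<'E'
import numpy as np,cv2
def pts(s):
    h,w=s["depth"].shape; f=h/2/np.tan(np.radians(float(s["fov_y"]))/2)
    v,u=np.mgrid[:h,:w]; d=s["depth"]
    c=np.stack([(u-s["cx"])/f*d,(v-s["cy"])/f*d,d],-1)
    return (c-s["t"])@s["R"], d>0
def ray(s,u,v,z):
    h=s["depth"].shape[0]; f=h/2/np.tan(np.radians(float(s["fov_y"]))/2)
    r=np.array([(u-s["cx"])/f,(v-s["cy"])/f,1])@s["R"]; c=-s["R"].T@s["t"]
    return c+r*(z-c[2])/r[2]
E
python3 - <<'E'
from h import *
for n in("top","scene"):
    s=dict(np.load(f"/tmp/{n}0.npz")); P,ok=pts(s)
    hsv=cv2.cvtColor(s["image"],cv2.COLOR_BGR2HSV)
    X,Y,Z=P[...,0],P[...,1],P[...,2]
    reg=ok&(X>.35)&(X<.8)&(abs(Y)<.4)
    print(n,"table z",np.median(Z[ok&(abs(Z)<.02)]))
    top=reg&(abs(Z-.062)<.012)
    br=top&(hsv[...,1]>90)&(hsv[...,0]<20)
    pl=top&(hsv[...,1]<60)&(hsv[...,2]>110)
    for nm,m in(("brown",br),("plate",pl)):
        nn,lab,st,_=cv2.connectedComponentsWithStats(m.astype(np.uint8))
        for i in np.argsort(-st[1:,4])[:3]+1:
            q=P[lab==i]; 
            r=cv2.minAreaRect((q[:,:2]*1000).astype(np.float32))
            print(nm,st[i],np.round(r[0]),np.round(r[1]),round(r[2],1),"z",np.median(q[:,2]).round(4)); 
    hi=reg&(Z>.085)&(Z<.13)
    nn,lab,st,_=cv2.connectedComponentsWithStats(hi.astype(np.uint8))
    for i in range(1,nn):
        q=P[lab==i]
        if len(q)>5: print("high",st[i],q.mean(0).round(3),q.min(0).round(3),q.max(0).round(3))
    c=s["image"][150:270,210:420] if n=="top" else s["image"][150:320,160:400]
    cv2.imwrite(f"pics/{n}crop.png",cv2.resize(c,None,fx=3.3,fy=3.3,interpolation=cv2.INTER_CUBIC))
E
```

```text
top table z 0.00010732233348505748
brown [ 251  174  131   67 3412] [569. -86.] [362. 127.] 84.2 z 0.0598
brown [404 186  22  53 201] [ 585. -382.] [151.  63.] 11.1 z 0.0584
brown [163 116  24  10 137] [790. 365.] [22. 69.] 4.4 z 0.0598
plate [ 268  183   58   42 1627] [572. -29.] [152.  92.] 80.7 z 0.0656
plate [391 267  11  26  53] [ 383. -320.] [68. 24.] 12.9 z 0.07
plate [407 267   8   9  14] [ 413. -362.] [29.  5.] 47.2 z 0.0703
high [244 207   7   8  45] [0.526 0.107 0.11 ] [0.519 0.099 0.091] [0.536 0.115 0.117]
high [365 216  15  13 148] [ 0.531 -0.239  0.104] [ 0.515 -0.258  0.089] [ 0.549 -0.223  0.109]
scene table z -0.001956337141038901
brown [ 185  223   90   48 1983] [ 560. -170.] [198. 125.] 84.8 z 0.0581
brown [195 234 145  47 969] [635. -97.] [358.  12.] 83.5 z 0.0621
brown [268 205  70  33 572] [579.  23.] [149. 123.] 84.8 z 0.0578
plate [ 250  212   68   38 1650] [571. -30.] [151. 103.] 81.0 z 0.0638
plate [359 259   4   3   5] [737.  93.] [ 2. 11.] 17.0 z 0.0541
plate [317 276   4   3   5] [741. -23.] [ 2. 12.] 89.9 z 0.0638
high [321 187   7  12  74] [0.534 0.106 0.104] [0.523 0.098 0.087] [0.541 0.116 0.116]
high [188 231  17  17 205] [ 0.539 -0.242  0.1  ] [ 0.515 -0.259  0.085] [ 0.554 -0.223  0.107]
```

View pics/topcrop.png

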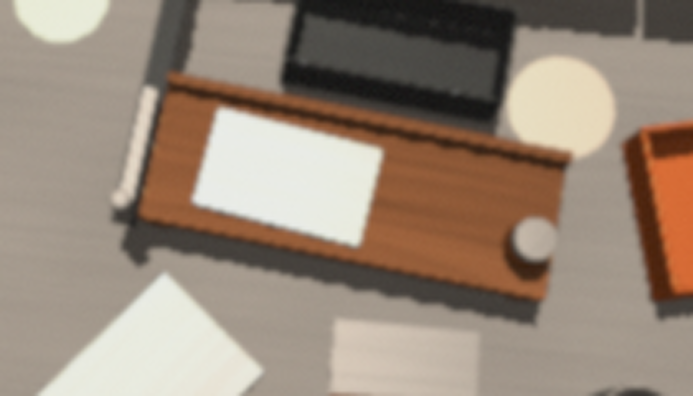

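View pics/scenecrop.png

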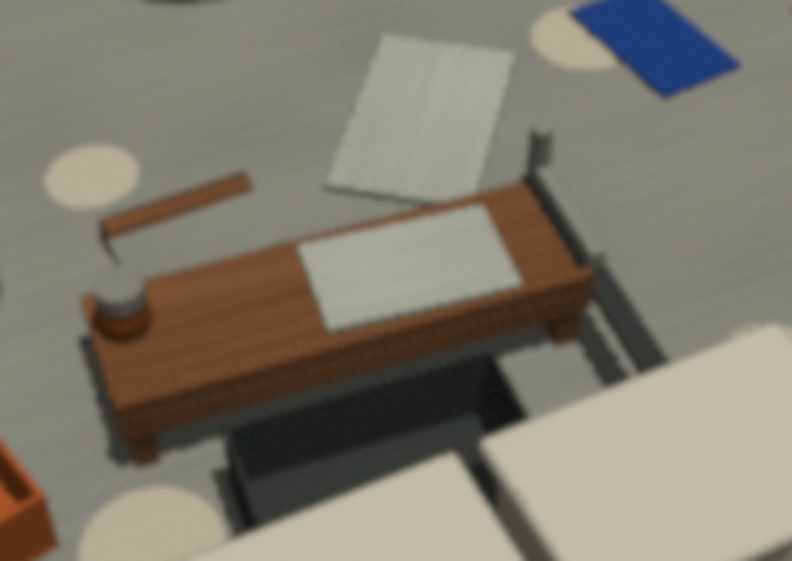

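```bash
cat >> h.py <<'E'
from scipy.spatial.transform import Rotation as Rn
YAW=np.radians(84.3)
LY=np.array([np.cos(YAW),np.sin(YAW),0]); LX=np.array([LY[1],-LY[0],0]); LO=np.array([.569,-.086,0])
def led(p): d=np.asarray(p)-LO; return np.stack([d@LX,d@LY,d[...,2]],-1)
def wor(x,y,z): return LO+x*LX+y*LY+np.array([0,0,z])
def plan(st,x,y,z,up=None):
    "shift in tool axes to a ledge-frame target"
    R=Rn.from_quat(st["tool_rot"]).as_matrix()
    return R.T@(wor(x,y,z)-st["tcp_pos"])
def show(st):
    R=Rn.from_quat(st["tool_rot"]).as_matrix()
    print("t",st["t"],"tcp led mm",(led(st["tcp_pos"])*1000).round(1),"F",st["force"].round(1),"gap",round(st["finger_gap"],2))
    print("axes in ledge (cols x,y,z)\n",(np.stack([LX,LY,[0,0,1]])@R).round(3))
E
python3 - <<'E'
from h import *
from station import manip
show(manip.sense())
for n in("top","scene"):
    s=dict(np.load(f"/tmp/{n}0.npz")); P,ok=pts(s); L=led(P); hsv=cv2.cvtColor(s["image"],cv2.COLOR_BGR2HSV)
    w=ok&(hsv[...,1]>90)&(hsv[...,0]<20)&(abs(L[...,2]-.06)<.006)&(abs(L[...,0])<.08)&(abs(L[...,1])<.2)
    q=L[w]; c=lambda a:np.percentile(a,[.5,99.5]).round(4)
    print(n,"ledge x",c(q[:,0]),"y",c(q[:,1]))
    # near edge fit: min x per y bin
    yb=np.arange(-.17,.17,.02); e=[(y+.01,q[(q[:,1]>=y)&(q[:,1]<y+.02),0].min()) for y in yb]; print("near edge slope/off",np.polyfit(*zip(*e),1).round(4))
    pl=ok&(hsv[...,1]<60)&(hsv[...,2]>110)&(abs(L[...,2]-.066)<.008)&(abs(L[...,0])<.06)&(abs(L[...,1])<.17)
    r=cv2.minAreaRect((L[pl][:,:2]*1000).astype(np.float32)); print("plate",np.round(r,1) if 0 else r)
    pg=ok&(L[...,2]>.09)&(L[...,2]<.12)&(abs(L[...,1]-.19)<.03)&(abs(L[...,0])<.12)
    print("peg",L[pg].mean(0).round(4),L[pg].min(0).round(4),L[pg].max(0).round(4))
    g=pg&(L[...,2]>.108); v,u=np.nonzero(g); print(" peg top ray",led(ray(s,u.mean(),v.mean(),.115)).round(4))
    b=ok&(L[...,2]>.03)&(L[...,0]>.08)&(L[...,0]<.35)&(L[...,1]>.1)&(L[...,1]<.35)
    print("beyond: ",b.sum(),L[b].min(0).round(3) if b.any() else '',L[b].max(0).round(3) if b.any() else '')
E
```

```text
t 0.1 tcp led mm [-389.6  625.3  230.4] F [-0.8  0.5 -1.1] gap 1.0
axes in ledge (cols x,y,z)
 [[-0.001  0.297  0.955]
 [-0.002  0.955 -0.297]
 [-1.    -0.002 -0.   ]]
top ledge x [-0.0623  0.0589] y [-0.1797  0.1788]
near edge slope/off [ 0.0031 -0.0622]
plate ((-2.3578338623046875, 57.063018798828125), (152.13658142089844, 92.38887786865234), 86.37403106689453)
peg [-0.0615  0.1874  0.1096] [-0.069   0.1799  0.0911] [-0.0521  0.1961  0.1175]
 peg top ray [-0.0605  0.1882  0.115 ]
beyond:  3141 [0.081 0.1   0.031] [0.35  0.252 0.149]
scene ledge x [-0.06    0.0715] y [-0.1819  0.1787]
near edge slope/off [-0.0394 -0.0454]
plate ((-2.2542152404785156, 56.13108825683594), (151.28787231445312, 99.70254516601562), 86.7375717163086)
peg [-0.0538  0.1875  0.1055] [-0.0642  0.1798  0.0902] [-0.0467  0.1977  0.1163]
 peg top ray [-0.0536  0.1868  0.115 ]
beyond:  4822 [0.08 0.1  0.03] [0.35  0.251 0.147]
```

>>> play_rows:
  series:
    - [0, -0.0225, 0.025, 5]
    - [0, -0.045, 0.05, 10]
    - [0, -0.0675, 0.075, 15]
    - [0, -0.09, 0.1, 20]
    - [0, -0.1125, 0.125, 25]
    - [0, -0.135, 0.15, 30]
    - [0, -0.1575, 0.175, 35]
    - [0, -0.18, 0.2, 40]
    - [0, -0.2025, 0.225, 45]
    - [0, -0.225, 0.25, 50]
    - [0, -0.2475, 0.275, 55]
    - [0, -0.27, 0.3, 60]
    - [0, -0.2925, 0.325, 65]
    - [0, -0.315, 0.35, 70]
    - [0, -0.338, 0.377, 72.7]
    - [0, -0.338, 0.377, 72.7]
    - [0, -0.338, 0.377, 72.7]
  claw: 0

```text
t: 1.8
tcp_pos: [0.4586, 0.1161, 0.2306]
tool_rot: [-0.524, -0.474, 0.525, -0.474]
force: [-0.5, -0.1, 0.0]
finger_gap: -0.001
```

Run:
```python
from h import *
from station import manip,snapshot
s=manip.sense(); show(s); print(s["q"].round(2)); print("to pre",plan(s,-.12,.190,.093).round(4))
cv2.imwrite("pics/s1.png",snapshot("scene")["image"])
```

```text
t 1.8 tcp led mm [-130.   190.1  230.6] F [-0.5 -0.1  0. ] gap -0.0
axes in ledge (cols x,y,z)
 [[-0.002  1.    -0.001]
 [-0.001 -0.001 -1.   ]
 [-1.    -0.002  0.001]]
[ 0.01  0.33  1.8  -0.    1.02  0.11]
to pre [ 1.376e-01  1.030e-02 -1.000e-04]
```

View pics/s1.png

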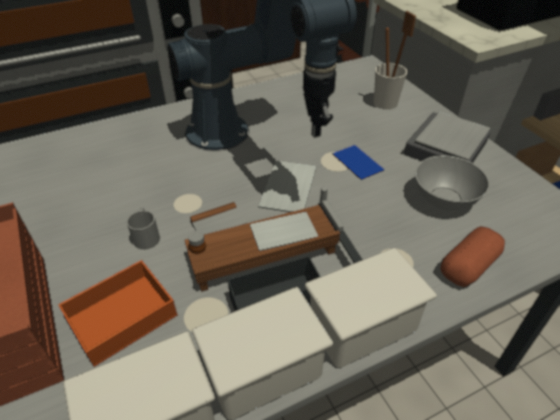

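>>> play_rows:
  series:
    - [0.03, 0, 0, 0]
    - [0.06, 0, 0, 0]
    - [0.09, 0, 0, 0]
    - [0.115, 0, 0, 0]
    - [0.138, 0, 0, 0]
    - [0.138, 0, 0, 0]
    - [0.138, 0.01, 0, 0]
    - [0.138, 0.02, 0, 0]
    - [0.138, 0.03, 0, 0]
    - [0.138, 0.04, 0, 0]
    - [0.138, 0.05, 0, 0]
    - [0.138, 0.06, 0, 0]
    - [0.138, 0.07, 0, 0]
    - [0.138, 0.08, 0, 0]
    - [0.138, 0.08, 0, 0]

```text
t: 3.35
tcp_pos: [0.5397, 0.1083, 0.0925]
tool_rot: [-0.524, -0.474, 0.524, -0.475]
force: [-0.1, 0.2, -0.0]
finger_gap: 0.002
```

Run:
```python
from h import *
from station import manip,snapshot
s=manip.sense(); show(s)
for n in ("scene","top"):
    im=snapshot(n)["image"]; c=im[100:300,200:420] if n=="scene" else im[130:270,180:400]
    cv2.imwrite(f"pics/{n}2.png",cv2.resize(c,None,fx=2.8,fy=2.8))
```

```text
t 3.35 tcp led mm [-48.5 190.5  92.5] F [-0.1  0.2 -0. ] gap 0.0
axes in ledge (cols x,y,z)
 [[ 0.001  1.    -0.   ]
 [-0.001 -0.    -1.   ]
 [-1.     0.001  0.001]]
```

View pics/scene2.png

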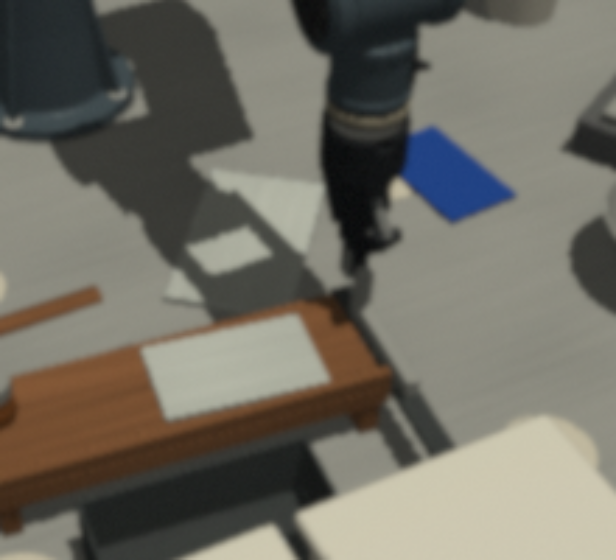

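The peg is ahead of the fingers at about (358,290) in this crop, and the bar has moved along its track. I'll keep pushing.

>>> play_rows:
  series:
    - [0, 0.01, 0, 0]
    - [0, 0.02, 0, 0]
    - [0, 0.03, 0, 0]
    - [0, 0.04, 0, 0]
    - [0, 0.05, 0, 0]
    - [0, 0.06, 0, 0]
    - [0, 0.07, 0, 0]
    - [0, 0.075, 0, 0]
    - [0, 0.075, 0, 0]

```text
t: 4.35
tcp_pos: [0.6145, 0.1009, 0.0924]
tool_rot: [0.524, 0.474, -0.524, 0.475]
force: [0.3, 0.0, -0.7]
finger_gap: 0.0
```

```bash
cat > pg.py <<'E'
from h import *
from station import manip,snapshot
show(manip.sense())
for n in ("scene","top"):
    s=snapshot(n);P,ok=pts(s);L=led(P); im=s["image"]
    c=im[100:300,200:420] if n=="scene" else im[130:270,180:400]
    cv2.imwrite(f"pics/{n}3.png",cv2.resize(c,None,fx=2.8,fy=2.8))
    pg=ok&(L[...,2]>.1)&(L[...,2]<.12)&(abs(L[...,1]-.19)<.012)&(abs(L[...,0])<.15)
    if pg.any(): print(n,"x range of high pts",np.percentile(L[pg][:,0],[1,50,99]).round(4))
    b=ok&(L[...,2]>.07)&(L[...,2]<.085)&(abs(L[...,1]-.19)<.012)&(L[...,0]>-.1)&(L[...,0]<.25)
    if b.any(): print(n,"bar far end",np.percentile(L[b][:,0],[1,99]).round(4))
E
python3 pg.py
```

```text
t 4.35 tcp led mm [ 26.7 190.5  92.4] F [ 0.3  0.  -0.7] gap 0.0
axes in ledge (cols x,y,z)
 [[ 0.002  1.    -0.   ]
 [-0.001 -0.    -1.   ]
 [-1.     0.002  0.001]]
scene x range of high pts [0.0245 0.0481 0.062 ]
scene bar far end [0.0507 0.1623]
top bar far end [0.213  0.2163]
```

View pics/scene3.png

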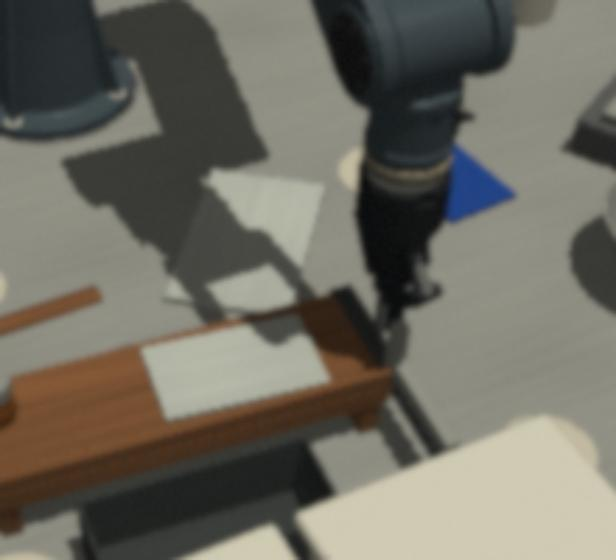

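>>> play_rows:
  series:
    - [0, 0.003, 0, 0]
    - [0, 0.006, 0, 0]
    - [0, 0.008, 0, 0]
    - [0, 0.01, 0, 0]
    - [0, 0.011, 0, 0]
    - [0, 0.012, 0, 0]

```text
t: 5.05
tcp_pos: [0.6256, 0.0999, 0.0926]
tool_rot: [-0.524, -0.474, 0.524, -0.475]
force: [-1.7, 1.1, 1.2]
finger_gap: -0.0
```

```bash
python3 pg.py
```

```text
t 5.05 tcp led mm [ 37.9 190.6  92.6] F [-1.7  1.1  1.2] gap -0.0
axes in ledge (cols x,y,z)
 [[ 0.001  1.     0.   ]
 [-0.001  0.    -1.   ]
 [-1.     0.001  0.001]]
scene x range of high pts [0.0335 0.057  0.072 ]
scene bar far end [0.0623 0.166 ]
```

Still sliding (about 2 N) with no stop felt yet. A few more millimetres.

>>> play_rows:
  series:
    - [0, 0.002, 0, 0]
    - [0, 0.004, 0, 0]
    - [0, 0.005, 0, 0]
    - [0, 0.006, 0, 0]
    - [0, 0.006, 0, 0]

```text
t: 5.65
tcp_pos: [0.6321, 0.0993, 0.0927]
tool_rot: [0.524, 0.474, -0.524, 0.475]
force: [-0.8, 0.7, 0.9]
finger_gap: 0.001
```

```bash
python3 pg.py
```

```text
t 5.65 tcp led mm [ 44.3 190.6  92.7] F [-0.8  0.7  0.9] gap 0.0
axes in ledge (cols x,y,z)
 [[ 0.002  1.    -0.   ]
 [-0.001 -0.    -1.   ]
 [-1.     0.002  0.001]]
scene x range of high pts [0.0411 0.0662 0.0791]
scene bar far end [0.0682 0.1658]
```

>>> play_rows:
  series:
    - [0, 0.001, 0, 0]
    - [0, 0.002, 0, 0]
    - [0, 0.003, 0, 0]
    - [0, 0.004, 0, 0]
    - [0, 0.004, 0, 0]

```text
t: 6.25
tcp_pos: [0.6325, 0.0992, 0.0926]
tool_rot: [-0.522, -0.476, 0.526, -0.473]
force: [-8.0, 0.7, 6.3]
finger_gap: -0.002
```

```bash
python3 pg.py
```

```text
t 6.25 tcp led mm [ 44.8 190.6  92.6] F [-8.   0.7  6.3] gap -0.0
axes in ledge (cols x,y,z)
 [[-0.006  1.     0.   ]
 [-0.002  0.    -1.   ]
 [-1.    -0.006  0.002]]
scene x range of high pts [0.0417 0.066  0.079 ]
scene bar far end [0.0667 0.1665]
```

View pics/scene3.png

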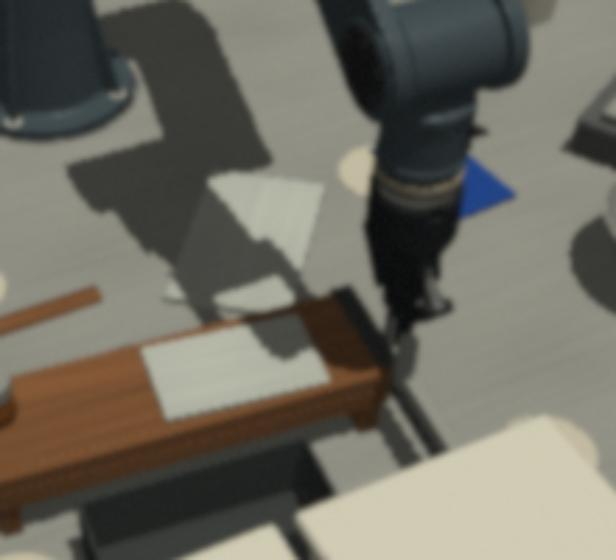

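The bolt is against its stop: 8 N with no further travel. I'll back off, rise and go behind the plate.

>>> play_rows:
  series:
    - [0, -0.01, 0, 0]
    - [0, -0.025, 0, 0]
    - [-0.03, -0.03, 0, 0]
    - [-0.06, -0.035, 0, 0]
    - [-0.09, -0.04, 0, 0]
    - [-0.1, -0.047, 0.03, 0]
    - [-0.1, -0.047, 0.06, 0]
    - [-0.1, -0.047, 0.1, 0]
    - [-0.1, -0.047, 0.14, 0]
    - [-0.1, -0.047, 0.18, 0]
    - [-0.1, -0.047, 0.21, 0]
    - [-0.1, -0.047, 0.235, 0]
    - [-0.1, -0.047, 0.25, 0]
    - [-0.1, -0.047, 0.25, 0]
  claw: 50

```text
t: 7.75
tcp_pos: [0.5621, -0.1468, 0.1935]
tool_rot: [-0.523, -0.474, 0.526, -0.474]
force: [0.4, 0.7, 0.0]
finger_gap: 0.5
```

Run:
```python
from h import *
from station import manip,snapshot
s=manip.sense();show(s)
print("to .075",plan(s,-.003,-.06,.078).round(4))
for n in("scene","top"):
    im=snapshot(n)["image"]; c=im[100:300,160:380] if n=="scene" else im[130:270,200:420]
    cv2.imwrite(f"pics/{n}4.png",cv2.resize(c,None,fx=2.8,fy=2.8))
```

```text
t 7.75 tcp led mm [ -0.8 -61.2 193.5] F [0.4 0.7 0. ] gap 0.5
axes in ledge (cols x,y,z)
 [[-0.004  1.    -0.002]
 [-0.003 -0.002 -1.   ]
 [-1.    -0.004  0.003]]
to .075 [ 0.1155 -0.0018 -0.0015]
```

View pics/scene4.png

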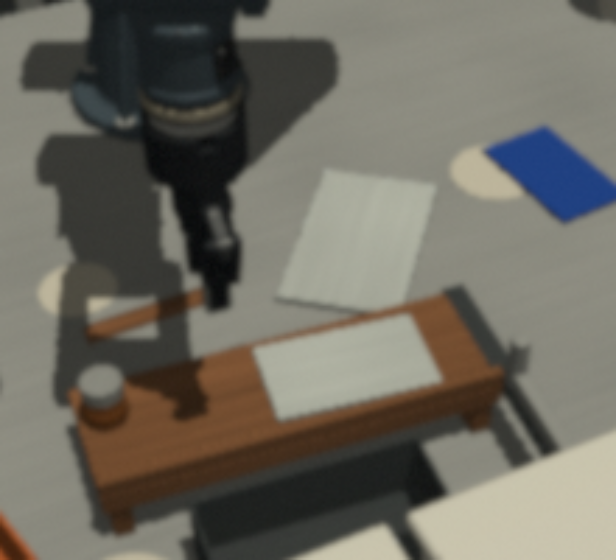

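The peg now stands at the ledge's far corner (518,355), so the bolt is back. The gripper is above and behind the plate, and the plate hasn't moved. I'll descend with care.

>>> play_rows:
  series:
    - [0.03, 0, 0, 0]
    - [0.06, 0, 0, 0]
    - [0.09, 0, 0, 0]
    - [0.11, 0, 0, 0]
    - [0.12, 0, 0, 0]
    - [0.125, 0, 0, 0]
    - [0.125, 0, 0, 0]

```text
t: 8.55
tcp_pos: [0.5613, -0.1437, 0.0683]
tool_rot: [-0.522, -0.476, 0.526, -0.474]
force: [0.2, -0.6, 0.5]
finger_gap: 0.504
```

>>> play_rows:
  series:
    - [0.001, 0, 0, 0]
    - [0.002, 0, 0, 0]
    - [0.003, 0, 0, 0]
    - [0.003, 0, 0, 0]

```text
t: 8.95
tcp_pos: [0.5615, -0.1438, 0.0657]
tool_rot: [-0.523, -0.476, 0.525, -0.474]
force: [-0.0, -0.5, 0.2]
finger_gap: 0.505
```

>>> play_rows:
  series:
    - [0.001, 0, 0, 0]
    - [0.002, 0, 0, 0]
    - [0.003, 0, 0, 0]
    - [0.003, 0, 0, 0]

```text
t: 9.35
tcp_pos: [0.5613, -0.1438, 0.0624]
tool_rot: [-0.523, -0.476, 0.526, -0.474]
force: [-0.4, -0.7, -0.2]
finger_gap: 0.496
```

>>> play_rows:
  series:
    - [0.001, 0, 0, 0]
    - [0.002, 0, 0, 0]
    - [0.002, 0, 0, 0]

```text
t: 9.65
tcp_pos: [0.5612, -0.1437, 0.0602]
tool_rot: [-0.523, -0.476, 0.526, -0.474]
force: [-0.2, 0.3, 0.2]
finger_gap: 0.502
```

>>> play_rows:
  series:
    - [0.001, 0, 0, 0]
    - [0.002, 0, 0, 0]
    - [0.002, 0, 0, 0]

```text
t: 9.95
tcp_pos: [0.5612, -0.1437, 0.0584]
tool_rot: [-0.523, -0.476, 0.526, -0.474]
force: [-0.4, -0.7, 0.8]
finger_gap: 0.499
```

>>> play_rows:
  series:
    - [0.001, 0, 0, 0]
    - [0.002, 0, 0, 0]
    - [0.002, 0, 0, 0]

```text
t: 10.25
tcp_pos: [0.5613, -0.1438, 0.0582]
tool_rot: [-0.523, -0.476, 0.525, -0.474]
force: [-4.8, 1.3, 12.6]
finger_gap: 0.499
```

>>> play_rows:
  series:
    - [0.001, 0, 0, 0]
    - [0.002, 0, 0, 0]
    - [0.002, 0, 0, 0]

```text
t: 10.55
tcp_pos: [0.5613, -0.1438, 0.0582]
tool_rot: [-0.523, -0.475, 0.525, -0.474]
force: [-4.0, 2.3, 15.1]
finger_gap: 0.502
```

Contact with the ledge is felt at TCP z = 58.2 mm. I'll rise 2.5 mm and push along tool -z, which is the ledge's +y.

>>> play_rows:
  series:
    - [-0.0025, 0, 0, 0]
    - [-0.0025, 0, -0.005, 0]
    - [-0.0025, 0, -0.01, 0]
    - [-0.0025, 0, -0.015, 0]
    - [-0.0025, 0, -0.02, 0]
    - [-0.0025, 0, -0.025, 0]
    - [-0.0025, 0, -0.03, 0]
    - [-0.0025, 0, -0.034, 0]
    - [-0.0025, 0, -0.038, 0]
    - [-0.0025, 0, -0.042, 0]
    - [-0.0025, 0, -0.046, 0]
    - [-0.0025, 0, -0.05, 0]
    - [-0.0025, 0, -0.05, 0]

```text
t: 11.85
tcp_pos: [0.5661, -0.0933, 0.0606]
tool_rot: [-0.523, -0.476, 0.525, -0.474]
force: [0.2, -0.0, 0.1]
finger_gap: 0.499
```

```bash
cat > pl.py <<'E'
from h import *
from station import manip,snapshot
import sys
show(manip.sense())
for n in("scene","top"):
    s=snapshot(n); P,ok=pts(s); L=led(P); im=s["image"]; hsv=cv2.cvtColor(im,cv2.COLOR_BGR2HSV)
    pl=ok&(hsv[...,1]<60)&(hsv[...,2]>85)&(abs(L[...,2]-.066)<.008)&(abs(L[...,0])<.055)&(abs(L[...,1]-.06)<.19)
    nn,lab,st,_=cv2.connectedComponentsWithStats(pl.astype(np.uint8)); i=1+np.argmax(st[1:,4]); q=L[lab==i]
    r=cv2.minAreaRect((q[:,:2]*1000).astype(np.float32)); print(n,"plate",np.round(r[0],1),np.round(r[1],1),round(r[2],1),"ymax",np.percentile(q[:,1],99).round(4),"z",np.median(q[:,2]).round(4))
    c=im[100:300,160:380] if n=="scene" else im[130:270,200:420]
    cv2.imwrite(f"pics/{n}{sys.argv[1]}.png",cv2.resize(c,None,fx=2.8,fy=2.8))
E
python3 pl.py 5
```

```text
t 11.85 tcp led mm [-2.1 -7.6 60.6] F [ 0.2 -0.   0.1] gap 0.5
axes in ledge (cols x,y,z)
 [[-0.004  1.     0.002]
 [-0.001  0.002 -1.   ]
 [-1.    -0.004  0.001]]
scene plate [-5.1 79.4] [153.9  98.7] 89.7 ymax 0.1517 z 0.0639Traceback (most recent call last):
  File "pl.py", line 8, in <module>
    nn,lab,st,_=cv2.connectedComponentsWithStats(pl.astype(np.uint8)); i=1+np.argmax(st[1:,4]); q=L[lab==i]
                                                                           ~~~~~~~~~^^^^^^^^^^
    return _wrapfunc(a, 'argmax', axis=axis, out=out, **kwds)
    return bound(*args, **kwds)
ValueError: attempt to get argmax of an empty sequence
```

View pics/scene5.png

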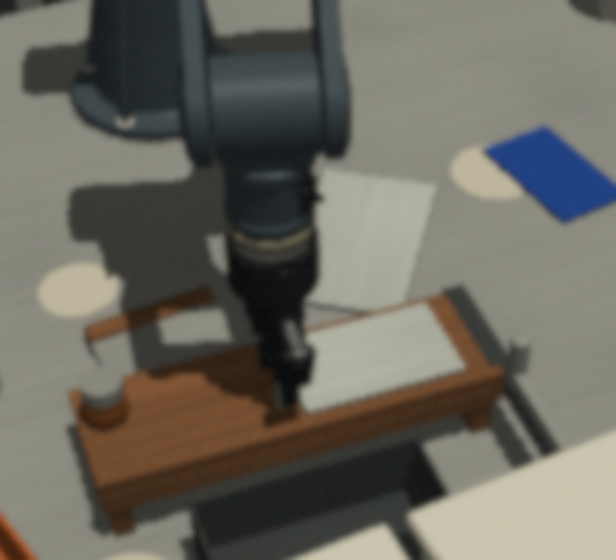

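The plate has moved 22 mm and squared itself to within about 0.3°. Its leading edge is about 25 mm short of the end, so I'll push another 64 mm.

>>> play_rows:
  series:
    - [0, 0, -0.005, 0]
    - [0, 0, -0.01, 0]
    - [0, 0, -0.015, 0]
    - [0, 0, -0.02, 0]
    - [0, 0, -0.025, 0]
    - [0, 0, -0.03, 0]
    - [0, 0, -0.035, 0]
    - [0, 0, -0.04, 0]
    - [0, 0, -0.045, 0]
    - [0, 0, -0.05, 0]
    - [0, 0, -0.054, 0]
    - [0, 0, -0.057, 0]
    - [0, 0, -0.06, 0]
    - [0, 0, -0.062, 0]
    - [0, 0, -0.063, 0]
    - [0, 0, -0.063, 0]

```text
t: 13.55
tcp_pos: [0.5723, -0.0308, 0.0605]
tool_rot: [-0.523, -0.476, 0.525, -0.474]
force: [0.6, -1.6, 0.3]
finger_gap: 0.497
```

```bash
python3 pl.py 6 2>&1 | grep -v -e File -e '  '
```

```text
axes in ledge (cols x,y,z)
Traceback (most recent call last):
ValueError: attempt to get argmax of an empty sequence
```

View pics/scene6.png

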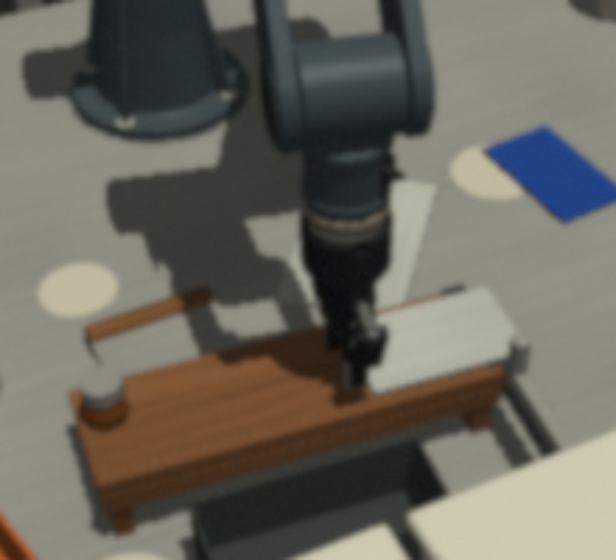

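The plate now overhangs the open end (leading edge around (500,310)) and sits beside the peg. I'll retreat backwards, rise clear, then measure unobstructed.

>>> play_rows:
  series:
    - [0, 0, 0.005, 0]
    - [0, 0, 0.015, 0]
    - [0, 0, 0.03, 0]
    - [-0.02, 0, 0.035, 0]
    - [-0.06, 0, 0.04, 0]
    - [-0.1, 0, 0.06, 0]
    - [-0.14, 0, 0.1, 0]
    - [-0.16, -0.03, 0.14, 0]
    - [-0.17, -0.06, 0.18, 0]
    - [-0.17, -0.09, 0.21, 0]
    - [-0.17, -0.1, 0.22, 0]
    - [-0.17, -0.1, 0.22, 0]

```text
t: 14.85
tcp_pos: [0.4495, -0.2423, 0.2314]
tool_rot: [-0.524, -0.474, 0.527, -0.473]
force: [-0.1, 0.1, -0.2]
finger_gap: 0.502
```

```bash
python3 pl.py 7; python3 pg.py
```

```text
t 14.85 tcp led mm [-103.4 -167.4  231.4] F [-0.1  0.1 -0.2] gap 0.5
axes in ledge (cols x,y,z)
 [[-0.004  1.    -0.004]
 [-0.001 -0.004 -1.   ]
 [-1.    -0.004  0.001]]
scene plate [ -5.4 140.6] [150.9  98.8] 89.9 ymax 0.2134 z 0.064
top plate [ -5.4 140.9] [ 97.9 149.9] 0.2 ymax 0.2142 z 0.0657
t 14.95 tcp led mm [-101.5 -165.5  231.2] F [-0.4 -0.1 -0.1] gap 0.5
axes in ledge (cols x,y,z)
 [[-0.004  1.    -0.001]
 [-0.001 -0.001 -1.   ]
 [-1.    -0.004  0.001]]
scene x range of high pts [0.0609 0.0731 0.08  ]
scene bar far end [0.0657 0.1658]
top x range of high pts [0.0595 0.0658 0.0752]
top bar far end [0.0005 0.2165]
```

View pics/scene7.png

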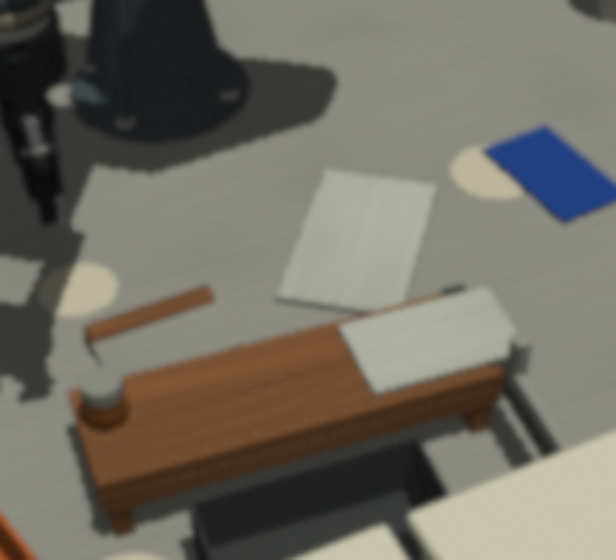

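View pics/top7.png

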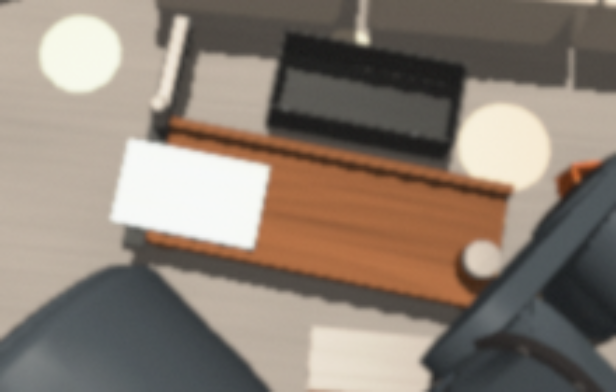

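Both views agree: the leading edge is about 36 mm past the end, the plate is within 0.2° of the ledge and 5 mm off its middle line, and the peg is about 68 mm beyond that line, so the bolt is at its stop. The arm is clear, so I'm handing in.

```bash
python3 -c "
from station import manip
print(manip.sign_off())"
```

```text
the job is handed in; nothing more can be done
None
```

I pushed the bolt back to its far stop, pushed the plate out along the ledge with the half-open fingertips, retreated clear and handed the job in at about 15 s. The hand-in reported no verdict.

**Plate:** In both views the centre is at x ≈ -5 mm and y ≈ 141 mm in the ledge frame. That puts the leading edge about 36 mm past the open end, against the 40 mm asked and within the allowed 25–55 mm. The sides are within 0.2° of the ledge, and the plate lies flat, its top reading 64 to 66 mm above the table.

**Bolt:** It stopped at about 8 N with no further travel. After the push the peg measured about 67 to 70 mm beyond the middle line, against about 65 mm expected at the stop, which is within my measuring error.

**Other things:** The jar and tin looked untouched in the last pictures. I did not re-measure those or the bowl, basket, scraper and cup, but the arm's moves stayed clear of them all.

**Disagreements:** The plate's width read 98 to 99 mm instead of 90 in the last pictures. Its near edge in the scene view gave a poor fit, so I relied on the top view for the ledge. Two of the plate checks found no plate in the top view while the arm blocked it.

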